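Snug the adjustable wrench on the outlet nut and tighten to the mark

TASK

The nut of the laboratory vacuum outlet has worked loose, and the adjustable wrench lies slackly round it. Line the wrench up with the nut's flats and roll its worm until the jaw grips the nut snugly with no play; only then use the handle to tighten the nut clockwise, until its red mark stands in line with the red mark on the plate below it. Leave the wrench lying snug on the nut, keep your fingers off the nut itself, and do not disturb the box, jar and beaker nearby.

Things in the scene. Friction and masses are not known exactly. Their poses are not given: they have to be found in the camera images.
- wrench_mouth (a point): Adjustable wrench, 200 mm long, 0.4 kg, steel head, blue handle, flat on the worktop. Point: centre of a nut held snug, half-way up the 15 mm thick head. x points out of the mouth, y from the fixed jaw (its face at y = -16 mm) to the moving jaw, z up. Jaw faces span x = -20 to 10 mm; the throat's face is at x = -21. The jaws fit when x points at a corner of the nut.
- wrench_worm (a point): Centre of the wrench's knurled worm: a dark roller, 18 mm thick, 18 mm long, axis along the wrench's y, at x = -43, y = 8 mm from the mouth point. Its top is 18.6 mm above the worktop, 3.6 mm proud of the head. A fingertip pressed on it with 4 to 10 N and dragged along the wrench's +x (to the mouth) closes the jaw, along -x opens it; rolling takes about 4 N of drag.
- wrench_handle (a point): Middle of the wrench's handle, 6 mm above the worktop, axes as the wrench's; in its frame at x = -137.8, y = 36.4 mm from the mouth point. The handle is a bar 22 mm wide, 12 mm thick, lying on the worktop; it runs from (-50, 0) at 22.5 degrees from -x towards +y and ends, rounded, 43 mm beyond this point.
- jaw_opening (a joint): Opening between the jaws in m: 0.0376 to 0.039 at the start, 0.032 when snug on the nut. It changes 1 mm for each 9 mm that the worm's rim is rolled. Only the worm moves it: it cannot be pushed by hand. Close it until it bears on the nut: then the worm stalls, the fingertip slips over it, and the jaw goes on pressing on the nut when the finger leaves.
- nut_center (a point): Brass hex nut, 32 mm across flats, 37 mm over corners, 1 to 16 mm above the worktop; point: on its axis, half-way up. x points to the corner with the red mark; flats face +-y and every 60 degrees on. It only turns, about the vertical, against 0.4 N m (3 N at the handle). A nozzle 16 to 19 mm thick rises from its middle to 56 mm above the worktop.
- nut_mark (a point): The red mark on a corner of the nut, 16 mm from its axis, on its top face.
- outlet_mark (a point): The red mark on the grey plate (92 mm round, flush with the worktop) round the foot of the nut; 40 mm from the nut's axis.
- jaw: The moving jaw itself, on the +y side of the nut, 15 mm high; origin and axes as the wrench's, at the worktop, shifted along y with the opening (no shift at 38.3 mm).
- nut: The hex nut itself; origin on its axis at the worktop; axes as point nut_center.
- nut_turn (a joint): Angle of the nut in rad: 0 when its red mark is in line with the plate's, growing clockwise from above (tightening); starts between -0.95 and -0.62.
- slide_box: Bystander: closed slide box, green with a blue lid, 100 x 82 x 34 mm; origin under its centre.
- reagent_jar: Bystander: amber jar, 52 mm thick, 72 mm tall; origin under its centre.
- beaker: Bystander: glass beaker, 66 mm wide, 70 mm tall; origin under its centre.

How it is judged (in metres and radians):
On the way:
1. the jaw is snug on the nut, pressing on it with no play, and the nut has not been turned yet (value of joint jaw_opening between 0.03 and 0.0328 m and horizontal distance between wrench_mouth and nut_center below 0.008 m and contact force between jaw and nut above 5 N and distance of nut_mark from where it was at the start of the episode below 0.004 m), for 0.2 s.
At the end, for the whole second after the job is handed in: The nut's mark is within 7 degrees of the mark on the plate and at rest; the wrench lies flat round the nut with its jaw still snug (opening 30 to 32.8 mm, mouth centre within 8 mm of the nut's axis) (value of joint nut_turn between -0.12 and 0.12 rad and velocity of joint nut_turn below 0.05 rad/s and value of joint jaw_opening between 0.03 and 0.0328 m and horizontal distance between wrench_mouth and nut_center below 0.008 m and angle between wrench_mouth's own z axis and vertical below 0.1 rad); the robot touches nothing.
It fails at once if the nut is turned by more than 4 mm at its rim while the jaw is not snug (opening above 34 mm) (distance of nut_mark from where it was at the start of the episode above 0.004 m and value of joint jaw_opening above 0.034 m).
It fails at once if the fingers turn the nut directly (press on it with more than 6 N) (contact force between the fingers and nut above 6 N).
It fails at once if the slide box, jar or beaker is shifted by more than 15 mm (distance of any of slide_box, reagent_jar, beaker from where it was at the start of the episode above 0.015 m).
It also fails if it takes over 70 s, if anything falls off the work surface, if the arm or the gripper's body presses on something with over 40 N, if the wrist force passes 120 N, or if a joint passes its speed limit or range.

ROBOT

A 6-joint arm with a two-finger parallel gripper is mounted at the origin on the work surface. World frame = base frame: x ahead of the robot, y to its left, z up, the work surface at z = 0. Lengths are in mm, angles in rad, forces in N, time in s.
With the tool pointing down it reaches from about 275 to 1000 mm from the base axis. Payload 8.4 kg.
Tool frame: the origin (TCP) lies on the centre line of the jaws, within the pads' length; the fingertips stand 14 mm ahead of it and the grasp point (between the pads) lies 5 mm behind it; z points along the fingers, y is the line along which they close (so a half turn about z gives the same grasp; the last joint's range is limited). The gripper opens to 85 mm and grips with 20 to 120 N. Pads are 22 mm wide; open, the fingers measure 114 mm over their backs; the gripper's body (76 mm by 85 mm) begins 54 mm behind the grasp point. The pads swing forward as they close: fully open they stand 13 mm farther back than shut.
Start: joints at [1.278, 0.353, 1.633, -0, 1.155, -0.002], TCP at [179.198, 598.762, 214.281] pointing down, gripper open.
Joint ranges: [-2.63, 2.63], [-0.92, 2.1], [0.06, 2.66], [-1.3, 4.44], [0, 2.69], [-3.02, 3.02]. Speed limits (rad/s): [2.22, 2.22, 2.79, 3.14, 3.14, 3.14].

INTERFACE

Orientations are given as [roll, pitch, yaw] about the fixed x, y, z axes, in that order (R = Rz(yaw) Ry(pitch) Rx(roll)).
In Python, from rig import r gives the robot as it stands.
- The arm moves only by the tool step_arm, never from a script. Its argument "plan" is text: rows parted by semicolons, each of 7 numbers parted by spaces: the turn, a rotation vector about the world's x, y, z in degrees, then the shift along the world's x, y, z in mm, then the closure in counts, from 0 (fully open) to 255 (shut). In form: rx ry rz x y z hand; .... A call has 1 to 8 rows; each row is the pose to reach, as a shift and turn from the pose commanded when the call began; what a row does not reach only later rows make up. A row lasts 1/10 s, in which the tool goes at most 50 mm and 8.59 degrees, less where a joint would pass 70% of its speed; a pose out of reach is approached as far as the arm can. A call with a gripper value outside its range is refused whole. The fingers move at their own pace and stop on an object; "force" is the grip in N (left out, the last holds). Time passes only in rows, so rows that repeat a pose let the fingers close. It gives the time, the measured TCP pose, the force, the opening and the grip force at its end, in the units of the state.
- r.sense(): the state, without advancing time (a new reading comes with each control period).
- r.grab_frame(name): name is "scene" or "top" or "wrist"; returns (picture, depth): 480x640x3 uint8, red, green, blue; 480x640 float32, mm along the optical axis (not along the pixel's ray), 0 where there is no reading.
- r.get_calibration(name): a dict with "K" (3x3 intrinsics, pixels), "world_from_camera" (4x4, takes a point from camera to world coordinates). Camera axes: x right, y down, z forward; pixel columns grow to the right and rows downward; lengths in mm; the calibration is good to about 2 mm. A picture is of the moment at which its call begins: read the wrist's pose just before it. get_calibration takes no time and is no camera call; for the wrist camera it gives the pose at the moment of the call.
- r.sign_off(): hands the job in; it is judged then, once.
The state is a dict: "clock": time; "qpos": joint angles; "qvel": joint speeds; "joint_efforts": joint torques, N m; "eef_pos": TCP position; "tcp_rot": TCP orientation; "contact_force": force on the tool from outside, world axes, zero at the start; "wrist_torque": the same for the moment, N m; "opening": opening from 0.0 (shut) to 1.0 (fully open); "grasp_force": force on a finger pad.
Only numpy, scipy, OpenCV 4.12 (cv2) and the standard library are available. Lean on these libraries where they do the work, as an engineer would, in place of code of your own. Each camera call takes 0.05 s, during which the arm holds its last target. There are 200 camera calls.

## Working session

There is one attempt and no reset: what is moved stays moved. The work goes in short steps, Python scripts to look and compute and a tool call to move; the robot and the scene stay as the last step left them, time stands still between calls to the robot, and variables do not carry over. Pictures are saved under pics/ and viewed, at most 10 in all, crops included, and the job is handed in when it is done.

Besides the shell and the picture viewer there is one more tool, called as name(argument=value, ...), one argument or row to a line, values as JSON. step_arm: Moves the arm, as the interface text tells. Its arguments: {"type":"object","properties":{"plan":{"type":"string"},"force":{"type":"number"}},"required":["plan"]}

```bash
ls; mkdir -p pics; python3 - <<'E'
from rig import r
import cv2,numpy as np
s=r.sense();print(s)
for n in("scene","top"):
    p,d=r.grab_frame(n);cv2.imwrite(f"pics/{n}0.png",p[...,::-1]);np.savez(f"pics/{n}0.npz",p=p,d=d,**r.get_calibration(n))
    print(n,r.get_calibration(n))
E
```

```text
pics
{'clock': 0.0, 'qpos': array([ 1.27760446e+00,  3.53619075e-01,  1.63414890e+00,  2.10383970e-05,
        1.15521580e+00, -2.40585429e-03]), 'qvel': array([-0.00195936,  0.00015648,  0.00141393, -0.00310523,  0.00148722,
        0.00014815]), 'joint_efforts': array([-1.70347088e-03, -6.05282950e+01, -3.42071915e+01, -1.51224622e-04,
        9.78977914e-03, -2.31212545e-05]), 'eef_pos': array([179.03967291, 598.27235428, 213.57354607]), 'tcp_rot': array([-3.14020158e+00, -2.25826030e-05,  2.85079811e+00]), 'contact_force': array([0.28462478, 0.24035524, 0.14100209]), 'wrist_torque': array([ 0.03829742,  0.01763282, -0.01681161]), 'grasp_force': 0.0, 'opening': 0.9967750689780264}
scene {'K': array([[613.07963393,   0.        , 323.32556422],
       [  0.        , 613.07963393, 238.42539343],
       [  0.        ,   0.        ,   1.        ]]), 'world_from_camera': array([[ 4.01158386e-01,  7.21076141e-01, -5.64908089e-01,
         1.12695564e+03],
       [ 9.16007168e-01, -3.16918670e-01,  2.45954109e-01,
        -2.66072609e+02],
       [-1.67828044e-03, -6.16126412e-01, -7.87645496e-01,
         7.56078065e+02],
       [ 0.00000000e+00,  0.00000000e+00,  0.00000000e+00,
         1.00000000e+00]])}
top {'K': array([[556.76479638,   0.        , 316.60325404],
       [  0.        , 556.76479638, 240.56459398],
       [  0.        ,   0.        ,   1.        ]]), 'world_from_camera': array([[-9.17292833e-03, -9.97480592e-01,  7.03443332e-02,
         5.25545619e+02],
       [-9.99855544e-01,  1.01559113e-02,  1.36289756e-02,
        -5.99134896e+01],
       [-1.43090494e-02, -7.02091539e-02, -9.97429660e-01,
         9.92090045e+02],
       [ 0.00000000e+00,  0.00000000e+00,  0.00000000e+00,
         1.00000000e+00]])}
```

View pics/top0.png

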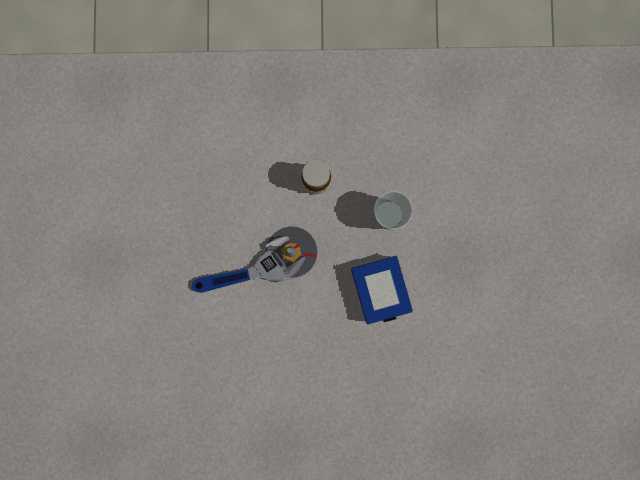

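View pics/scene0.png

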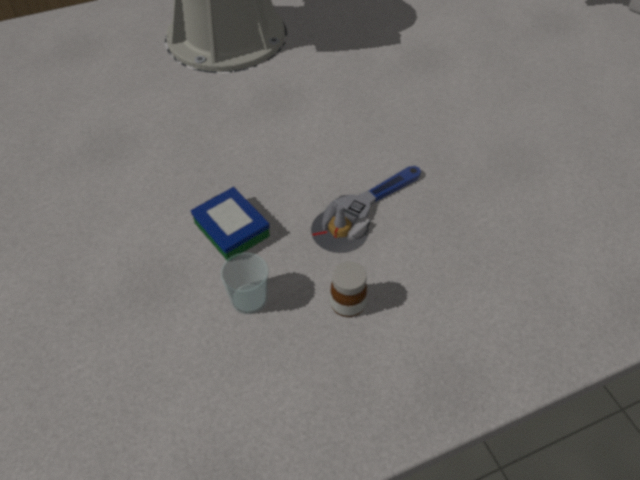

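The top view shows the nut near (291,252) and the plate's red mark to its right near (310,255). The worm is near (268,264), and the handle runs left to (195,285). The box, jar and beaker lie to the right and above. I'll move over it for a close look.

step_arm(
  plan="0 0 -4 28 -42 10 255; 0 0 -8 55 -84 20 255; 0 0 -12 82 -126 30 255; 0 0 -16 109 -168 40 255; 0 0 -20 136 -210 40 255; 0 0 -24 163 -252 40 255; 0 0 -28 190 -294 40 255; 0 0 -32 217 -336 40 255",
  force=40,
)

```text
clock: 0.9
eef_pos: [394.6, 264.1, 254.3]
tcp_rot: [3.141, 0.0, 2.29]
contact_force: [1.2, 0.8, 0.0]
opening: 0.006
grasp_force: 0.0
```

step_arm(
  plan="0 0 -3 28 -42 0 255; 0 0 -3 55 -84 0 255; 0 0 -3 82 -126 0 255; 0 0 -3 109 -168 0 255; 0 0 -3 136 -210 0 255; 0 0 -3 141 -218 0 255; 0 0 -3 141 -218 0 255",
)

```text
clock: 1.6
eef_pos: [535.5, 46.5, 253.8]
tcp_rot: [-3.141, -0.001, 2.237]
contact_force: [-0.9, 0.3, -0.9]
opening: 0.002
grasp_force: 0.0
```

```bash
python3 - <<'E'
from rig import r
import cv2,numpy as np
c=r.get_calibration("wrist")
s=r.sense();print(s["eef_pos"],s["tcp_rot"],c)
p,d=r.grab_frame("wrist");cv2.imwrite("pics/w0.png",p[...,::-1]);np.savez("pics/w0.npz",p=p,d=d,**c)
E
```

```text
[535.45643228  46.54284604 253.76734817] [-3.14084738e+00 -5.00830829e-04  2.23696362e+00] {'K': array([[376.81329712,   0.        , 310.55649275],
       [  0.        , 376.81329712, 239.33125835],
       [  0.        ,   0.        ,   1.        ]]), 'world_from_camera': array([[ 7.86230725e-01,  5.83939389e-01,  2.02128762e-01,
         4.83913005e+02],
       [ 6.17932951e-01, -7.43158016e-01, -2.56661316e-01,
         1.13044186e+02],
       [ 3.38957469e-04,  3.26697035e-01, -9.45129056e-01,
         4.13511966e+02],
       [ 0.00000000e+00,  0.00000000e+00,  0.00000000e+00,
         1.00000000e+00]])}
```

View pics/w0.png

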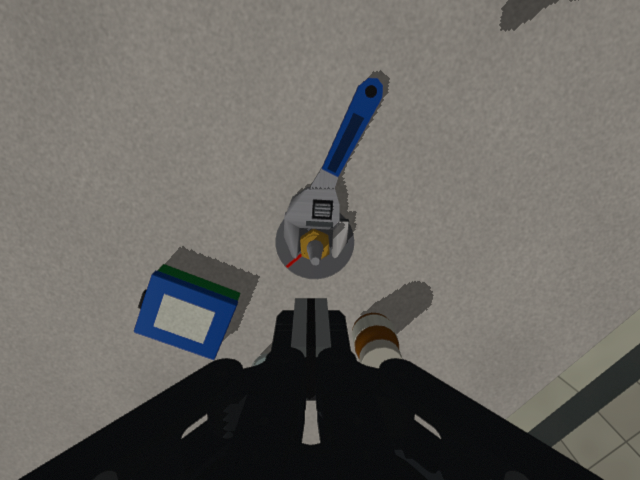

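The wrist view shows the worm at (322,209), the nut and nozzle near (315,244), and the plate's red mark at (294,261). The handle's hole is at (371,91). Next I'll measure these.

```bash
cat > h.py <<'E'
import cv2,numpy as np
def load(f):
    z=np.load(f); return z["p"],z["d"],z["K"],z["world_from_camera"]
def cast(uv,z,K,T):
    uv=np.atleast_2d(uv).astype(float)
    ray=np.c_[uv,np.ones(len(uv))]@np.linalg.inv(K).T@T[:3,:3].T
    t=(z-T[2,3])/ray[:,2]
    return T[:3,3]+ray*t[:,None]
def blobs(m,amin=8):
    n,l,st,c=cv2.connectedComponentsWithStats(m.astype(np.uint8),8)
    return [(c[i].round(1),st[i,4],l==i) for i in range(1,n) if st[i,4]>=amin]
def masks(p):
    h=cv2.cvtColor(p,cv2.COLOR_RGB2HSV).astype(int);H,S,V=h[...,0],h[...,1],h[...,2]
    return dict(red=((H<6)|(H>174))&(S>150)&(V>60),blue=(H>100)&(H<130)&(S>120)&(V>40),brass=(H>10)&(H<28)&(S>110)&(V>60),dark=(V<55)&(S<120))
E
python3 - <<'E'
from h import *
for f in("w0","top0"):
    p,d,K,T=load(f"pics/{f}.npz")
    for n,m in masks(p).items():
        for c,a,l in blobs(m,4 if n=="red" else 12):
            w=cast(c,{"red":0,"blue":12,"brass":16,"dark":18.6}[n],K,T)[0]
            if 400<w[0]<700 and -80<w[1]<220:print(f,n,c,a,w.round(1))
E
python3 - <<'E'
import cv2
p=cv2.imread("pics/w0.png")[160:285,250:390]
cv2.imwrite("pics/w0c.png",cv2.resize(p,None,fx=4,fy=4,interpolation=cv2.INTER_NEAREST))
E
```

```text
w0 red [293.1 260.8] 59 [572.7 -33.2   0. ]
w0 blue [352.8 125.7] 2209 [527.8 127.2  12. ]
w0 brass [314.  242.1] 461 [574.    4.9  16. ]
w0 dark [370.5  91. ] 93 [519.7 162.4  18.6]
w0 dark [321.8 208.4] 219 [556.1  41.   18.6]
w0 dark [342.9 218.1] 40 [580.9  46.7  18.6]
w0 dark [324.1 229.4] 205 [572.9  24.1  18.6]
w0 dark [349.4 232.9] 55 [597.4  38.2  18.6]
w0 dark [301.1 235.5] 84 [557.4   2.9  18.6]
top0 red [296.3 245.7] 9 [586.7 -10.    0. ]
top0 red [309.  254.5] 28 [570.7 -32.6   0. ]
top0 blue [220.2 280.1] 693 [526.6 123.8  12. ]
top0 brass [325.8 183.2] 47 [696.  -63.8  16. ]
top0 brass [290.7 251.9] 191 [574.9  -0.9  16. ]
top0 dark [273.1 238.1] 31 [599.3  29.7  18.6]
top0 dark [280.9 256. ] 146 [567.7  16.2  18.6]
top0 dark [268.  263.1] 80 [555.5  38.8  18.6]
top0 dark [299.2 257.7] 13 [564.5 -15.9  18.6]
top0 dark [198.5 285. ] 26 [518.4 160.6  18.6]
```

View pics/w0c.png

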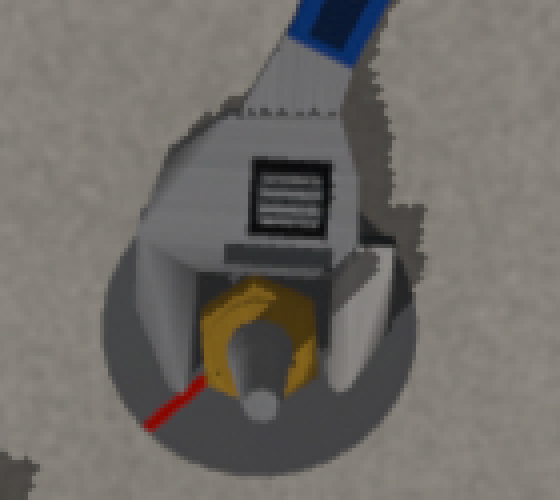

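The crop shows the slack wrench round the nut, with the worm at its window (290,195 in the crop) and the plate mark at lower left. The nozzle hides the nut's own mark. I'll go closer.

step_arm(
  plan="0 0 0 10 -10 -40 255; 0 0 0 20 -20 -80 255; 0 0 0 30 -30 -120 255; 0 0 0 32 -38 -140 255; 0 0 0 32 -38 -140 255; 0 0 0 32 -38 -140 255",
)

```text
clock: 2.25
eef_pos: [566.6, 11.4, 114.7]
tcp_rot: [-3.141, -0.001, 2.241]
contact_force: [0.1, 0.1, -0.2]
opening: -0.003
grasp_force: 0.0
```

```bash
cat > snap.py <<'E'
from rig import r
import cv2,numpy as np,sys
def snap(cam,f):
    c=r.get_calibration(cam);s=r.sense();p,d=r.grab_frame(cam)
    cv2.imwrite(f"pics/{f}.png",p[...,::-1]);np.savez(f"pics/{f}.npz",p=p,d=d,**c);print(s["eef_pos"].round(1),s["tcp_rot"].round(3),s["contact_force"].round(1))
if __name__=="__main__": snap(*sys.argv[1:])
E
python3 snap.py wrist w1; python3 - <<'E'
from h import *
p,d,K,T=load("pics/w1.npz")
print(T[:3,3])
for n,m in masks(p).items():
    for c,a,l in blobs(m,10 if n=="red" else 30):
        w=cast(c,{"red":0,"blue":12,"brass":16,"dark":18.6}[n],K,T)[0]
        if 400<w[0]<700 and -80<w[1]<220:
            q=cast(np.argwhere(l)[:,::-1],12,K,T)[:,:2]; e,v=np.linalg.eigh(np.cov(q.T))
            print(n,c,a,w.round(1),"axis",np.degrees(np.arctan2(v[1,1],v[0,1])).round(1))
E
python3 - <<'E'
import cv2
p=cv2.imread("pics/w1.png")[150:310,230:430]
cv2.imwrite("pics/w1c.png",cv2.resize(p,None,fx=3.7,fy=3.7,interpolation=cv2.INTER_CUBIC))
E
```

```text
[566.6  11.4 114.7] [-3.141e+00 -1.000e-03  2.241e+00] [ 0.1  0.1 -0.2]
[514.79000558  77.61158026 274.48946703]
red [280.9 272.4] 127 [572.7 -33.    0. ] axis 80.3
blue [372.1  64.8] 5336 [529.1 122.9  12. ] axis 100.9
brass [312.2 244.8] 1073 [574.    5.2  16. ] axis -138.8
dark [404.9   3. ] 114 [521.8 158.8  18.6] axis -140.7
dark [324.5 192.7] 544 [556.3  41.1  18.6] axis 122.9
dark [356.5 209.2] 83 [581.2  45.9  18.6] axis -168.9
dark [320.7 217.5] 179 [565.4  25.6  18.6] axis -145.7
dark [365.9 230.2] 95 [596.5  38.3  18.6] axis 127.1
dark [293.5 233.6] 191 [557.6   4.3  18.6] axis 110.0
dark [332.7 233.3] 236 [579.4  21.8  18.6] axis 158.4
```

View pics/w1c.png

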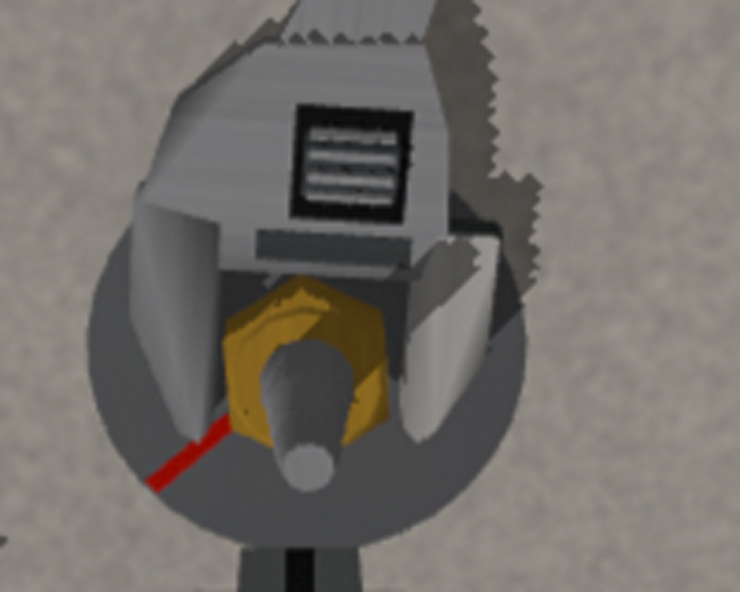

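The crop shows the nut's left flat from (224,352) to (230,430) and its right flat from (383,322) to (387,417). The worm window's corners are at (297,103), (413,112), (404,222) and (290,217). The wrench is turned a few degrees from the flats.

```bash
python3 - <<'E'
from h import *
p,d,K,T=load("pics/w1.npz")
f=lambda q:np.array(q)/3.7+[230,150]
A=lambda a,b,z:np.degrees(np.arctan2(*(cast(f(b),z,K,T)-cast(f(a),z,K,T))[0,1::-1]))
print("nut flats",A((224,352),(230,430),16),A((383,322),(387,417),16))
print("win sides",A((297,103),(290,217),15),A((413,112),(404,222),15),"win top/bot",A((297,103),(413,112),15)-90,A((290,217),(404,222),15)-90)
print("fixed jaw",A((219,222),(203,440),15), "slot",A((257,230),(411,238),15)-90)
# plate by colour: grey darker than worktop
h=cv2.cvtColor(p,cv2.COLOR_RGB2HSV).astype(int)
m=((h[...,2]>55)&(h[...,2]<88)&(h[...,1]<40))
m=cv2.morphologyEx(m.astype(np.uint8),cv2.MORPH_OPEN,np.ones((3,3)))
pts=[]
# boundary rays outward from approximate plate centre, lower half
c0=np.array([313,245.])
g=cv2.cvtColor(p,cv2.COLOR_RGB2GRAY).astype(float);g=cv2.GaussianBlur(g,(0,0),1)
for a in np.radians(list(range(-5,75,5))+list(range(105,200,5))):
    rr=np.arange(45,75,.5);xy=c0+rr[:,None]*[np.cos(a),np.sin(a)]
    v=cv2.remap(g.astype(np.float32),xy[:,0].astype(np.float32)[None],xy[:,1].astype(np.float32)[None],1)[0]
    gr=v[4:]-v[:-4];i=gr.argmax()
    if gr[i]>15:pts.append(xy[i+2])
w=cast(pts,0,K,T)[:,:2]
for _ in range(4):
    s=np.linalg.lstsq(np.c_[2*w,np.ones(len(w))],(w**2).sum(1),rcond=None)[0];R=np.sqrt(s[2]+s[:2]@s[:2]);e=abs(np.hypot(*(w-s[:2]).T)-R);w=w[e<max(1.,2*np.median(e))]
c=s[:2];print("plate c",c,R,len(w))
print("out mark dir",np.degrees(np.arctan2(-33-c[1],572.7-c[0])))
for n in("top0","scene0"):
    p2,_,K2,T2=load(f"pics/{n}.npz")
    for b in blobs(masks(p2)["red"],3):
        for z in(0,16):
            q=cast(b[0],z,K2,T2)[0]
            if 500<q[0]<640 and abs(q[1])<60: print(n,b[0],b[1],z,q.round(1),np.hypot(*(q[:2]-c)).round(1),np.degrees(np.arctan2(q[1]-c[1],q[0]-c[0])).round(1))
# worm window centre & predicted mouth
q=cast(f(np.mean([(297,103),(413,112),(404,222),(290,217)],0)),15,K,T)[0];print("win c",q)
E
```

```text
nut flats -48.45989932741426 -48.18527894206763
win sides -55.128824149228734 -54.731649392744 win top/bot -56.057328186644526 -54.20227895666586
fixed jaw -56.73489031726238 slot -54.68947307092889
plate c [5.78350731e+02 1.39355837e-01] 45.96281158870957 34
out mark dir -99.67667708053281
top0 [296.3 245.7] 9 0 [586.7 -10.    0. ] 13.1 -50.6
top0 [296.3 245.7] 9 16 [585.7 -10.8  16. ] 13.2 -56.1
top0 [309.  254.5] 28 0 [570.7 -32.6   0. ] 33.6 -103.1
top0 [309.  254.5] 28 16 [570. -33.  16.] 34.2 -104.1
scene0 [319.  232.8] 11 0 [571.6 -31.7   0. ] 32.5 -101.9
scene0 [319.  232.8] 11 16 [583.4 -36.7  16. ] 37.1 -82.2
win c [557.7249308   39.87712546  15.        ]
```

step_arm(
  plan="0 0 -8 -12 40 0 100; 0 0 -16 -25 80 -10 100; 0 0 -24 -38 118 -30 100; 0 0 -26 -40 122 -45 100; 0 0 -26 -40 122 -45 100; 0 0 -26 -40 122 -45 100; 0 0 -26 -40 122 -45 100",
)

```text
clock: 3.0
eef_pos: [528.4, 131.9, 70.9]
tcp_rot: [3.139, -0.0, 1.787]
contact_force: [0.7, 0.5, 0.4]
opening: 0.61
grasp_force: 0.0
```

```bash
python3 snap.py wrist w2; python3 - <<'E'
from h import *
p,d,K,T=load("pics/w2.npz")
for n in("blue","dark"):
    for c,a,l in blobs(masks(p)[n],100):
        w=cast(c,12,K,T)[0]
        if 400<w[0]<700 and -80<w[1]<220: print(n,c,a,w.round(1))
E
```

```text
[528.4 131.9  70.9] [ 3.139 -0.     1.787] [0.7 0.5 0.4]
blue [307.  255.6] 5181 [527.5 129.8  12. ]
dark [306.8 202.4] 268 [520.2 162.9  12. ]
dark [311.2 421.9] 48355 [558.3   1.7  12. ]
dark [321.3 381.6] 506 [557.5  38.5  12. ]
dark [331.1 401.7] 292 [568.4  22.8  12. ]
```

View pics/w2.png

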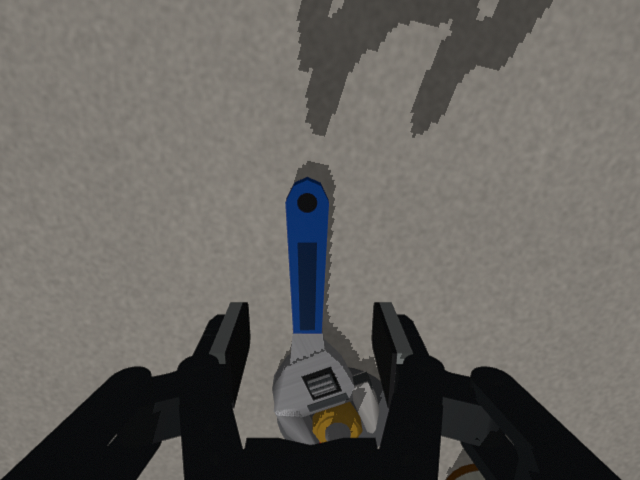

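The handle stands centred between the fingers, at about column 307 against a gripper centre near 311, and parallel to the pads. I'll lower and grip it.

step_arm(
  plan="0 0 0 -1 0 -20 100; 0 0 0 -1 0 -40 100; 0 0 0 -1 0 -50 100; 0 0 0 -1 0 -54 100; 0 0 0 -1 0 -54 200; 0 0 0 -1 0 -54 200; 0 0 0 -1 0 -54 200; 0 0 0 -1 0 -54 200",
  force=30,
)

```text
clock: 3.85
eef_pos: [526.6, 132.1, 15.9]
tcp_rot: [3.141, -0.0, 1.786]
contact_force: [0.0, -0.3, -0.7]
opening: 0.218
grasp_force: 0.0
```

step_arm(
  plan="0 0 0 0 0 0 255; 0 0 0 0 0 0 255; 0 0 0 0 0 0 255",
  force=30,
)

```text
clock: 4.15
eef_pos: [526.1, 132.0, 15.4]
tcp_rot: [3.142, 0.0, 1.786]
contact_force: [-0.2, -0.8, -0.8]
opening: -0.002
grasp_force: 0.0
```

```bash
python3 snap.py wrist w3; python3 snap.py top t3
```

```text
[526.1 132.   15.4] [3.142 0.    1.786] [-0.2 -0.8 -0.8]
[526.1 132.   15.3] [3.142 0.    1.786] [-0.2  0.1  0.3]
```

View pics/w3.png

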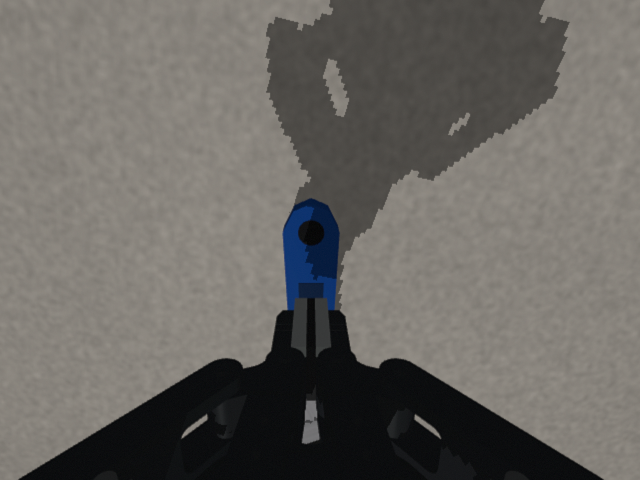

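The picture shows the shut fingers in front of the blue handle, so they closed above it and not around it. I'll check the tip's real depth.

```bash
python3 - <<'E'
from h import *
from scipy.spatial.transform import Rotation as Ro
for f,e,rot in(("w1",[566.6,11.4,114.7],[-3.141,-.001,2.241]),("w3",[526.1,132,15.4],[3.142,0,1.786])):
    p,d,K,T=load(f"pics/{f}.npz")
    for v in(292,296,299,302,306,312,320,330,340):
        for u in(302,322):
            z=d[v,u]; q=T[:3,:3]@(np.linalg.inv(K)@[u,v,1]*z)+T[:3,3]
            print(f,u,v,round(float(z),1),(Ro.from_euler("xyz",rot).inv().apply(q-e)).round(1),p[v,u])
p,d,K,T=load("pics/t3.npz")
for n in("blue","dark","red"):
    for c,a,l in blobs(masks(p)[n],4):
        w=cast(c,12,K,T)[0]
        if 400<w[0]<700 and -80<w[1]<220: print(n,c,a,w.round(1))
E
```

```text
w1 302 292 303.5 [-55.2  -6.1 113.1] [73 74 75]
w1 322 292 303.8 [-55.4  10.  113.4] [72 72 74]
w1 302 296 304.1 [-58.6  -6.1 112.7] [72 73 74]
w1 322 296 305.1 [-59.   10.1 113.5] [71 73 74]
w1 302 299 154.5 [ 10.5  -2.9 -21.8] [56 58 57]
w1 322 299 154.5 [ 10.5   5.3 -21.7] [57 59 58]
w1 302 302 151.1 [ 11.   -2.8 -25.2] [58 59 60]
w1 322 302 152.5 [ 10.3   5.2 -24. ] [58 59 59]
w1 302 306 149.1 [ 10.5  -2.8 -27.4] [58 59 59]
w1 322 306 147.7 [ 11.2   5.1 -28.7] [58 59 59]
w1 302 312 145.4 [ 10.1  -2.7 -31.5] [58 59 59]
w1 322 312 145.9 [  9.8   5.  -31. ] [57 59 59]
w1 302 320 138.9 [ 10.6  -2.6 -38.2] [57 58 58]
w1 322 320 138.9 [ 10.6   4.8 -38.2] [57 59 59]
w1 302 330 132.5 [ 10.7  -2.4 -44.9] [58 59 59]
w1 322 330 132.4 [ 10.8   4.6 -45.1] [58 60 60]
w1 302 340 127.3 [ 10.4  -2.3 -50.6] [57 59 58]
w1 322 340 126.7 [ 10.8   4.4 -51.1] [58 59 59]
w3 302 292 181.5 [ 1.2 -3.4  3.6] [18 33 58]
w3 322 292 181.6 [1.2 6.3 3.6] [15 31 57]
w3 302 296 181.7 [-0.7 -3.4  3.2] [17 33 57]
w3 322 296 180.9 [-0.3  6.2  2.4] [13 30 57]
w3 302 299 155.2 [ 10.5  -2.8 -21. ] [56 58 57]
w3 322 299 
[... 411 characters left out ...]
57 58 58]
w3 302 330 133.3 [ 10.6  -2.4 -44.2] [56 57 57]
w3 322 330 132.0 [ 11.3   4.7 -45.3] [56 58 58]
w3 302 340 126.6 [ 11.2  -2.2 -51.1] [56 58 58]
w3 322 340 126.8 [ 11.    4.5 -50.9] [56 58 58]
blue [234.1 277.1] 335 [531.7  99.3  12. ]
dark [272.9 238.2] 29 [599.6  30.7  12. ]
dark [210.1 267.3] 527 [549.3 141.8  12. ]
dark [281.1 256.1] 133 [567.8  16.3  12. ]
dark [266.2 249.2] 4 [580.3  42.6  12. ]
dark [286.2 251. ] 5 [576.8   7.3  12. ]
dark [268.1 263.3] 76 [555.4  39.3  12. ]
dark [299.  257.8] 12 [564.5 -15.2  12. ]
dark [218. 306.] 5 [481.3 127.6  12. ]
dark [218.  312.5] 6 [470.  127.5  12. ]
red [296.6 245.6] 10 [586.1 -11.1  12. ]
red [309.  254.5] 28 [570.2 -32.9  12. ]
```

```bash
python3 - <<'E'
from h import *
from scipy.spatial.transform import Rotation as Ro
for f,e,rot,px in(("w2",[528.4,131.9,70.9],[3.139,0,1.787],[(310,436),(310,445),(310,460),(310,475),(240,306),(243,320),(381,306),(240,350),(215,320)]),("w3",[526.1,132,15.4],[3.142,0,1.786],[(285,312),(280,320),(340,320),(250,400),(310,360),(310,420),(310,450),(310,475)])):
    p,d,K,T=load(f"pics/{f}.npz")
    for u,v in px:
        z=d[v,u]; q=T[:3,:3]@(np.linalg.inv(K)@[u,v,1]*z)+T[:3,3]
        print(f,u,v,round(float(z),1),(Ro.from_euler("xyz",rot).inv().apply(q-e)).round(1),p[v,u])
E
```

```text
w2 310 436 278.3 [-143.8    0.3   55.8] [82 83 84]
w2 310 445 88.4 [ 10.    0.5 -91.9] [22 22 24]
w2 310 460 82.3 [ 12.    0.5 -97.7] [11 12 13]
w2 310 475 79.3 [  11.7    0.5 -101. ] [10 11 12]
w2 240 306 149.0 [ 10.8 -27.3 -27.5] [51 52 52]
w2 243 320 145.3 [  7.6 -25.4 -32.6] [10 11 10]
w2 381 306 148.2 [ 11.2  28.4 -28.3] [51 53 52]
w2 240 350 138.4 [  0.8 -25.3 -42.2] [7 8 7]
w2 215 320 147.6 [  6.3 -36.8 -30.5] [ 9 13 13]
w3 285 312 152.0 [  7.1  -9.6 -25.6] [12 12 13]
w3 280 320 145.5 [  7.5 -11.1 -32.4] [11 12 13]
w3 340 320 145.5 [  7.5  12.1 -32.3] [12 13 13]
w3 250 400 93.4 [ 16.3 -14.4 -84.4] [11 11 13]
w3 310 360 123.7 [  6.6   0.5 -55.7] [12 12 12]
w3 310 420 206.2 [-76.3   0.4   2.9] [107 105 107]
w3 310 450 86.3 [ 10.7   0.5 -93.9] [11 12 13]
w3 310 475 80.2 [  10.9    0.5 -100.3] [14 13 16]
```

The depth shows the fingertips about 21 mm behind the reported TCP, not 14 mm ahead of it. The gripper body is shifted back by about the same 35 mm. So the reported tool length is about 35 mm off. I'll open and go down in stages, watching the force.

step_arm(
  plan="0 0 0 1 0 0 100; 0 0 0 1 0 0 100; 0 0 0 1 0 -8 100; 0 0 0 1 0 -16 100; 0 0 0 1 0 -24 100; 0 0 0 1 0 -24 100; 0 0 0 1 0 -28 100; 0 0 0 1 0 -28 100",
)

```text
clock: 5.05
eef_pos: [526.9, 132.0, -13.2]
tcp_rot: [-3.141, 0.0, 1.786]
contact_force: [-0.7, -1.0, 0.1]
opening: 0.61
grasp_force: 0.0
```

step_arm(
  plan="0 0 0 0 0 -2 100; 0 0 0 0 0 -4 100; 0 0 0 0 0 -4 255; 0 0 0 0 0 -4 255; 0 0 0 0 0 -4 255; 0 0 0 0 0 -4 255; 0 0 0 0 0 -4 255",
  force=30,
)

```text
clock: 5.75
eef_pos: [527.1, 132.0, -16.6]
tcp_rot: [3.142, -0.0, 1.786]
contact_force: [-1.7, -1.0, 3.1]
opening: 0.243
grasp_force: 30.0
```

The handle is gripped. Now I'll turn the wrench +7° about the nut to line it up with the flats.

step_arm(
  plan="0 0 1.5 -3 -1 0 255; 0 0 3 -6 -2.5 0 255; 0 0 4.5 -9 -4 0 255; 0 0 6 -12 -5.5 0 255; 0 0 7 -14 -7 0 255; 0 0 7 -14 -7 0 255; 0 0 7 -14 -7 0 255",
)

```text
clock: 6.45
eef_pos: [512.9, 124.9, -16.6]
tcp_rot: [-3.141, 0.0, 1.908]
contact_force: [-2.5, 0.1, 6.7]
opening: 0.249
grasp_force: 30.4
```

```bash
python3 snap.py top t4; python3 - <<'E'
from h import *
for f in("top0","t4"):
  p,d,K,T=load(f"pics/{f}.npz")
  for n in("dark","red","brass"):
    for c,a,l in blobs(masks(p)[n],4):
        w=cast(c,16,K,T)[0]
        if 540<w[0]<620 and -50<w[1]<60: print(f,n,c,a,w.round(1))
E
```

```text
[512.9 124.9 -16.6] [-3.141  0.     1.908] [-2.5  0.1  6.7]
top0 dark [273.1 238.1] 31 [599.5  30.   16. ]
top0 dark [280.9 256. ] 146 [567.9  16.4  16. ]
top0 dark [266.2 249.2] 4 [580.1  42.2  16. ]
top0 dark [286.6 252.6] 7 [573.7   6.3  16. ]
top0 dark [268.  263.1] 80 [555.6  39.1  16. ]
top0 dark [299.2 257.7] 13 [564.6 -15.8  16. ]
top0 red [296.3 245.7] 9 [585.7 -10.8  16. ]
top0 red [309.  254.5] 28 [570. -33.  16.]
top0 brass [290.7 251.9] 191 [574.9  -0.9  16. ]
t4 dark [272.6 238.1] 32 [599.5  30.8  16. ]
t4 dark [282.4 253.5] 90 [572.2  13.7  16. ]
t4 dark [277.6 258.8] 33 [563.   22.2  16. ]
t4 dark [269.4 264.6] 76 [553.   36.6  16. ]
t4 red [296.5 245.5] 10 [586.  -11.2  16. ]
t4 red [310.4 254.8] 22 [569.5 -35.5  16. ]
t4 brass [290.6 251.8] 194 [575.1  -0.7  16. ]
```

step_arm(
  plan="0 0 0 0 0 0 100; 0 0 0 0 0 0 100; 0 0 0 0 0 20 100; 0 0 0 0 0 60 100; 0 0 8 14 -30 62 255; 0 0 16 28 -60 62 255; 0 0 22.5 38 -82 62 255; 0 0 22.5 38 -82 62 255",
)

```text
clock: 7.3
eef_pos: [552.1, 40.8, 45.3]
tcp_rot: [3.141, 0.001, 2.302]
contact_force: [-0.2, 0.7, -0.1]
opening: -0.004
grasp_force: 0.0
```

step_arm(
  plan="0 0 0 0 0 0 255; 0 0 0 0 0 0 255; 0 0 0 0 0 0 255",
)

```text
clock: 7.6
eef_pos: [550.5, 43.8, 45.1]
tcp_rot: [-3.141, -0.001, 2.301]
contact_force: [0.2, 0.8, -0.2]
opening: 0.003
grasp_force: 0.0
```

```bash
python3 snap.py wrist w5; python3 snap.py top t5; python3 - <<'E'
from h import *
p,d,K,T=load("pics/t5.npz")
for n in("dark","red","brass","blue"):
    for c,a,l in blobs(masks(p)[n],4):
        w=cast(c,16 if n!="blue" else 12,K,T)[0]
        if 480<w[0]<620 and -50<w[1]<180: print(n,c,a,w.round(1))
E
```

```text
[550.5  43.8  45.1] [-3.141e+00 -1.000e-03  2.301e+00] [ 0.2  0.8 -0.2]
[550.6  43.8  45.1] [-3.141 -0.     2.301] [-0.3  0.3 -0.2]
dark [285.9 227.7] 7 [617.7   7.3  16. ]
dark [287.3 236. ] 11 [603.    4.9  16. ]
dark [289.2 253.7] 51 [571.8   1.8  16. ]
dark [290.1 272.5] 11 [5.388e+02 4.000e-01 1.600e+01]
red [296.3 245.7] 9 [585.7 -10.8  16. ]
red [310.4 254.8] 22 [569.5 -35.5  16. ]
brass [292.5 244. ] 23 [588.8  -4.1  16. ]
brass [296.5 254.1] 74 [570.9 -11.1  16. ]
```

View pics/w5.png

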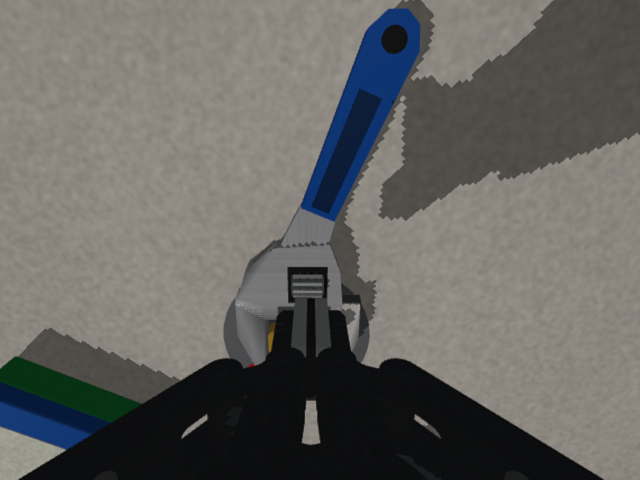

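The view shows the worm window square with the tool. It spans columns 289–327 with its top edge at row 267, so its centre is about (308,285). The fingertips are just ahead of it.

```bash
python3 - <<'E'
from h import *
p,d,K,T=load("pics/w5.npz")
q=cast([(289,267),(327,267),(308,285),(395,39)],15,K,T);print(q.round(1),np.hypot(*(q[1]-q[0])[:2]),np.degrees(np.arctan2(*(q[1]-q[0])[1::-1])))
th=np.radians(-48.3);R=np.array([[np.cos(th),-np.sin(th)],[np.sin(th),np.cos(th)]])
c=q[:2,:2].mean(0)+R@[10.5,0];print("worm",c,"mouth",c-R@[-43,8], "tcp in wrench frame rel worm",R.T@([550.5,43.8]-c))
for v in(280,286,292):print(d[v,308],cast((308,v),15,K,T)[0], (T[:3,:3]@(np.linalg.inv(K)@[308,v,1]*d[v,308])+T[:3,3]).round(1))
E
```

```text
[[540.5  38.2  15. ]
 [556.   52.1  15. ]
 [555.5  37.   15. ]
 [503.3 154.5  15. ]] 20.782719470013586 41.81257419234305
worm [555.26127466  37.29393177] mouth [ 5.77893074e+02 -1.33352910e-01] tcp in wrench frame rel worm [-8.02502339  0.77308462]
205.58014 [553.47451961  39.29889867  15.        ] [552.6  40.3  17.8]
206.20114 [555.91748489  36.55700737  15.        ] [554.9  37.8  18.3]
206.39334 [558.38871245  33.78339558  15.        ] [557.   35.4  19.2]
```

step_arm(
  plan="0 0 0 0 0 -15 255; 0 0 0 0 0 -30 255; 0 0 0 0 0 -40 255; 0 0 0 0 0 -44 255; 0 0 0 0 0 -44 255; 0 0 0 0 0 -44 255",
)

```text
clock: 8.3
eef_pos: [550.5, 42.9, 1.4]
tcp_rot: [-3.14, -0.001, 2.301]
contact_force: [-3.4, -0.9, 8.5]
opening: -0.002
grasp_force: 4.1
```

step_arm(
  plan="0 0 0 0 0 -1 255; 0 0 0 0 0 -1 255",
)

```text
clock: 8.5
eef_pos: [550.6, 42.8, 1.2]
tcp_rot: [-3.141, -0.0, 2.301]
contact_force: [-5.7, -2.1, 17.6]
opening: 0.001
grasp_force: 8.9
```

step_arm(
  plan="0 0 0 0 0 -1 255; 0 0 0 0 0 -1 255",
)

```text
clock: 8.7
eef_pos: [550.8, 42.8, 1.0]
tcp_rot: [-3.141, -0.0, 2.301]
contact_force: [-9.3, -2.8, 28.0]
opening: -0.004
grasp_force: 14.0
```

step_arm(
  plan="0 0 0 0 0 -1 255; 0 0 0 0 0 -1 255",
)

```text
clock: 8.9
eef_pos: [551.0, 42.7, 0.7]
tcp_rot: [-3.141, 0.0, 2.301]
contact_force: [-11.2, -3.0, 38.0]
opening: -0.002
grasp_force: 19.2
```

Contact came at eef z of about 1.4, with a stiffness of about 10 N/mm. I pressed too far, so I'll back off to about 7 N.

step_arm(
  plan="0 0 0 0 0 3.1 255; 0 0 0 0 0 3.1 255",
)

```text
clock: 9.1
eef_pos: [551.5, 43.0, 1.9]
tcp_rot: [3.141, 0.001, 2.301]
contact_force: [-0.2, -0.2, 0.3]
opening: -0.001
grasp_force: 0.0
```

step_arm(
  plan="0 0 0 0 0 -0.6 255; 0 0 0 0 0 -0.6 255",
)

```text
clock: 9.3
eef_pos: [551.6, 43.0, 1.3]
tcp_rot: [3.141, 0.001, 2.301]
contact_force: [-2.6, -1.7, 13.8]
opening: 0.004
grasp_force: 6.8
```

step_arm(
  plan="0 0 0 1.3 -1.5 0.3 255; 0 0 0 2.7 -3 0.3 255; 0 0 0 4 -4.5 0.3 255; 0 0 0 5.3 -6 0.3 255",
)

```text
clock: 9.7
eef_pos: [556.4, 37.5, 1.4]
tcp_rot: [3.141, -0.001, 2.301]
contact_force: [-2.5, 3.0, 12.4]
opening: -0.002
grasp_force: 6.1
```

The drag is 3.9 N against the motion, so the worm is rolling. I'll continue the stroke a little lighter.

step_arm(
  plan="0 0 0 1.3 -1.5 0.2 255; 0 0 0 2.7 -3 0.2 255; 0 0 0 4 -4.5 0.2 255; 0 0 0 5.3 -6 0.2 255",
)

```text
clock: 10.1
eef_pos: [561.7, 31.5, 1.3]
tcp_rot: [3.141, -0.001, 2.301]
contact_force: [-2.4, 2.6, 6.1]
opening: 0.004
grasp_force: 3.1
```

step_arm(
  plan="0 0 0 0 0 6 255; 0 0 0 -11.5 13 6 255; 0 0 0 -11.5 13 6 255; 0 0 0 -11.5 13 1 255; 0 0 0 -11.5 13 0 255; 0 0 0 -11.5 13 0 255",
)

```text
clock: 10.7
eef_pos: [550.4, 44.1, 1.4]
tcp_rot: [3.142, -0.0, 2.301]
contact_force: [-1.8, 0.1, 6.9]
opening: -0.001
grasp_force: 3.6
```

step_arm(
  plan="0 0 0 1.3 -1.5 0 255; 0 0 0 2.7 -3 0 255; 0 0 0 4 -4.5 0 255; 0 0 0 5.3 -6 0 255",
)

```text
clock: 11.1
eef_pos: [555.5, 38.3, 1.4]
tcp_rot: [3.142, -0.001, 2.301]
contact_force: [-2.6, 3.5, 7.6]
opening: -0.002
grasp_force: 4.2
```

step_arm(
  plan="0 0 0 1.3 -1.5 0 255; 0 0 0 2.7 -3 0 255; 0 0 0 4 -4.5 0 255; 0 0 0 5.3 -6 0 255; 0 0 0 6.2 -7 0 255",
)

```text
clock: 11.6
eef_pos: [561.8, 31.2, 1.3]
tcp_rot: [3.141, -0.001, 2.301]
contact_force: [-1.9, 3.0, 5.6]
opening: -0.001
grasp_force: 2.4
```

Rolling well. Strokes 3 and 4 follow.

step_arm(
  plan="0 0 0 0 0 6 255; 0 0 0 -11.5 13 6 255; 0 0 0 -11.5 13 6 255; 0 0 0 -11.5 13 1 255; 0 0 0 -11.5 13 0 255; 0 0 0 -11.5 13 0 255",
)

```text
clock: 12.2
eef_pos: [550.5, 44.0, 1.4]
tcp_rot: [3.142, 0.0, 2.301]
contact_force: [-1.3, 0.2, 6.6]
opening: 0.002
grasp_force: 3.3
```

step_arm(
  plan="0 0 0 1.3 -1.5 0 255; 0 0 0 2.7 -3 0 255; 0 0 0 4 -4.5 0 255; 0 0 0 5.3 -6 0 255; 0 0 0 6.7 -7.5 0 255; 0 0 0 8 -9 0 255; 0 0 0 9.3 -10.5 0 255; 0 0 0 11.5 -13 0 255",
)

```text
clock: 13.0
eef_pos: [561.7, 31.3, 1.4]
tcp_rot: [3.141, -0.001, 2.301]
contact_force: [-1.8, 2.5, 4.4]
opening: 0.003
grasp_force: 1.9
```

step_arm(
  plan="0 0 0 0 0 6 255; 0 0 0 -11.5 13 6 255; 0 0 0 -11.5 13 6 255; 0 0 0 -11.5 13 1 255; 0 0 0 -11.5 13 0 255; 0 0 0 -11.5 13 0 255",
)

```text
clock: 13.6
eef_pos: [550.4, 44.1, 1.4]
tcp_rot: [3.141, 0.0, 2.301]
contact_force: [-2.1, 0.6, 7.4]
opening: 0.003
grasp_force: 3.4
```

step_arm(
  plan="0 0 0 1.3 -1.5 0 255; 0 0 0 2.7 -3 0 255; 0 0 0 4 -4.5 0 255; 0 0 0 5.3 -6 0 255",
)

```text
clock: 14.0
eef_pos: [555.5, 38.3, 1.5]
tcp_rot: [3.141, -0.001, 2.301]
contact_force: [-2.4, 2.5, 8.2]
opening: 0.0
grasp_force: 4.1
```

```bash
python3 snap.py top t6; python3 - <<'E'
from h import *
p,d,K,T=load("pics/t6.npz")
for b in blobs(masks(p)["red"],3):print(b[:2],cast(b[0],16,K,T)[0].round(1))
E
```

```text
[555.5  38.3   1.5] [ 3.141e+00 -1.000e-03  2.301e+00] [-2.4  2.5  8.2]
(array([310.4, 254.8]), np.int32(22)) [569.5 -35.5  16. ]
```

step_arm(
  plan="0 0 0 1.3 -1.5 0 255; 0 0 0 2.7 -3 0 255; 0 0 0 4 -4.5 0 255",
)

```text
clock: 14.35
eef_pos: [559.5, 33.8, 1.5]
tcp_rot: [3.142, -0.001, 2.301]
contact_force: [-2.9, 3.0, 8.2]
opening: 0.001
grasp_force: 4.0
```

step_arm(
  plan="0 0 0 1.3 -1.5 0 255; 0 0 0 2.2 -2.5 0 255",
)

```text
clock: 14.55
eef_pos: [561.8, 31.3, 1.4]
tcp_rot: [3.141, -0.001, 2.301]
contact_force: [-1.2, 3.8, 5.3]
opening: -0.0
grasp_force: 2.6
```

step_arm(
  plan="0 0 0 0 0 6 255; 0 0 0 -11.5 13 6 255; 0 0 0 -11.5 13 6 255; 0 0 0 -11.5 13 1 255; 0 0 0 -11.5 13 0 255; 0 0 0 -11.5 13 0 255",
)

```text
clock: 15.15
eef_pos: [550.4, 44.1, 1.4]
tcp_rot: [3.142, -0.0, 2.301]
contact_force: [-1.5, -0.2, 6.9]
opening: -0.001
grasp_force: 3.3
```

step_arm(
  plan="0 0 0 1.3 -1.5 0 255; 0 0 0 2.7 -3 0 255; 0 0 0 4 -4.5 0 255; 0 0 0 5.3 -6 0 255",
)

```text
clock: 15.55
eef_pos: [555.8, 38.4, 1.5]
tcp_rot: [3.141, -0.0, 2.301]
contact_force: [-2.4, 5.2, 7.1]
opening: 0.003
grasp_force: 3.7
```

step_arm(
  plan="0 0 0 1.3 -1.5 -0.2 255; 0 0 0 2.7 -3 -0.2 255; 0 0 0 4 -4.5 -0.2 255",
)

```text
clock: 15.85
eef_pos: [559.4, 34.3, 1.4]
tcp_rot: [3.141, -0.001, 2.3]
contact_force: [-5.1, 8.3, 10.9]
opening: 0.005
grasp_force: 5.4
```

step_arm(
  plan="0 0 0 1.3 -1.5 0 255; 0 0 0 2 -2.4 0 255",
)

```text
clock: 16.05
eef_pos: [561.2, 32.3, 1.4]
tcp_rot: [3.141, -0.002, 2.3]
contact_force: [-3.3, 9.9, 11.2]
opening: 0.0
grasp_force: 5.5
```

step_arm(
  plan="0 0 0 0 0 6 255; 0 0 0 -11.5 13 6 255; 0 0 0 -11.5 13 6 255; 0 0 0 -11.5 13 1 255; 0 0 0 -11.5 13 0 255; 0 0 0 -11.5 13 0 255",
)

```text
clock: 16.65
eef_pos: [550.1, 44.3, 1.1]
tcp_rot: [3.142, -0.0, 2.301]
contact_force: [-2.8, 1.9, 7.5]
opening: -0.001
grasp_force: 3.9
```

step_arm(
  plan="0 0 0 1.3 -1.5 0 255; 0 0 0 2.7 -3 0 255; 0 0 0 4 -4.5 0 255; 0 0 0 5.3 -6 0 255",
)

```text
clock: 17.05
eef_pos: [554.9, 38.8, 1.4]
tcp_rot: [-3.142, -0.002, 2.3]
contact_force: [-5.4, 8.4, 13.1]
opening: 0.002
grasp_force: 6.3
```

The drag has risen to 10 N, so the worm has stalled. I'll finish this drag, lift off, back away and look.

step_arm(
  plan="0 0 0 1.3 -1.5 0 255; 0 0 0 2.7 -3 0 255; 0 0 0 4 -4.5 0 255; 0 0 0 4 -4.5 6 255; 0 0 0 2 0 50 255; 0 0 0 -5 20 100 255; 0 0 0 -10 40 115 255; 0 0 0 -10 40 115 255",
)

```text
clock: 17.85
eef_pos: [547.2, 79.7, 119.1]
tcp_rot: [3.137, 0.003, 2.302]
contact_force: [0.3, 0.2, -0.4]
opening: 0.003
grasp_force: 0.0
```

```bash
python3 snap.py wrist w7; python3 snap.py top t7; python3 - <<'E'
from h import *
p,d,K,T=load("pics/t7.npz")
for b in blobs(masks(p)["red"],3):print(b[:2],cast(b[0],16,K,T)[0].round(1))
p=cv2.imread("pics/w7.png")[190:340,220:420]
cv2.imwrite("pics/w7c.png",cv2.resize(p,None,fx=3.7,fy=3.7,interpolation=cv2.INTER_CUBIC))
E
```

```text
[547.2  79.7 119.1] [3.137e+00 3.000e-03 2.302e+00] [ 0.3  0.2 -0.4]
[546.2  78.7 117.2] [3.139e+00 2.000e-03 2.303e+00] [-0.6 -0.3 -0.5]
(array([296.3, 245.7]), np.int32(9)) [585.7 -10.8  16. ]
(array([310.6, 254.8]), np.int32(21)) [569.5 -35.8  16. ]
```

View pics/w7c.png

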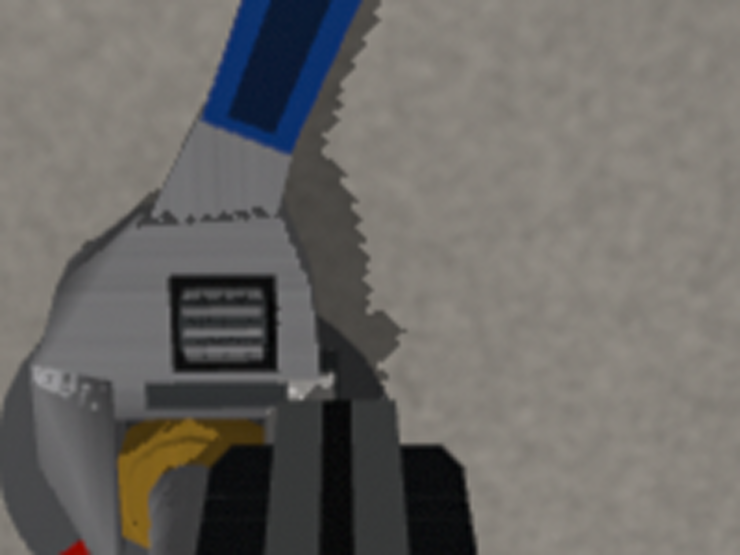

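The nut sits against the fixed jaw, and the wrench is parallel to the flats. The nut mark is unmoved in the top view at (296.3,245.7), and the worm had stalled. So the jaw is snug. Next I'll straddle the handle loosely.

step_arm(
  plan="0 0 -7.5 -11 16 0 130; 0 0 -15 -22 32 -40 130; 0 0 -22.5 -32 46 -72 130; 0 0 -22.5 -32 46 -72 130; 0 0 -22.5 -32 46 -72 130; 0 0 -22.5 -32 46 -72 130",
)

```text
clock: 18.55
eef_pos: [514.5, 123.5, 44.6]
tcp_rot: [3.141, 0.0, 1.91]
contact_force: [-0.0, -0.9, -0.1]
opening: 0.489
grasp_force: 0.0
```

step_arm(
  plan="0 0 0 -1 0 -25 130; 0 0 0 -1 0 -45 130; 0 0 0 -1 0 -54 130; 0 0 0 -1 0 -58 130; 0 0 0 -1 0 -58 155; 0 0 0 -1 0 -58 155; 0 0 0 -1 0 -58 155",
)

```text
clock: 19.25
eef_pos: [513.0, 124.2, -13.1]
tcp_rot: [3.14, 0.0, 1.908]
contact_force: [0.7, 0.1, 0.7]
opening: 0.391
grasp_force: 0.0
```

```bash
python3 - <<'E'
from rig import r
import numpy as np
s=r.sense();e=s["eef_pos"];print(e.round(1),s["opening"],s["contact_force"].round(1))
c=np.array([578.3,.1]);v=e[:2]-c
for a in range(5,56,5):
    t=np.radians(-a);print(a,(np.array([[np.cos(t),-np.sin(t)],[np.sin(t),np.cos(t)]])@v-v).round(1))
E
```

```text
[513.  124.2 -13.1] 0.39085489897942916 [0.7 0.1 0.7]
5 [11.1  5.2]
10 [22.5  9.5]
15 [34.4 12.7]
20 [46.4 14.8]
25 [58.6 16. ]
30 [70.8 16. ]
35 [83. 15.]
40 [95.1 12.9]
45 [106.9   9.8]
50 [118.4   5.7]
55 [129.5   0.6]
```

step_arm(
  plan="0 0 -2.5 5.5 2.7 0 155; 0 0 -5 11.1 5.2 0 155; 0 0 -7.5 16.8 7.4 0 155; 0 0 -10 22.5 9.5 0 155; 0 0 -12.5 28.4 11.2 0 155; 0 0 -15 34.4 12.7 0 155; 0 0 -15 34.4 12.7 0 155",
)

```text
clock: 19.95
eef_pos: [546.8, 137.0, -13.6]
tcp_rot: [-3.141, -0.0, 1.646]
contact_force: [-1.2, 1.3, 0.5]
opening: 0.389
grasp_force: 0.7
```

```bash
python3 snap.py top t8; python3 - <<'E'
from h import *
p,d,K,T=load("pics/t8.npz")
for b in blobs(masks(p)["red"],3):print(b[:2],cast(b[0],16,K,T)[0].round(1))
E
```

```text
[546.8 137.  -13.6] [-3.141 -0.     1.646] [-1.2  1.3  0.5]
(array([297.5, 247. ]), np.int32(8)) [583.4 -12.9  16. ]
(array([309. , 254.5]), np.int32(28)) [570. -33.  16.]
```

The nut has turned about 11° with the jaw snug. I'll continue the arc.

step_arm(
  plan="0 0 -3 7 1.3 0 155; 0 0 -6 14.4 2.4 0 155; 0 0 -9 21.8 3.1 0 155; 0 0 -12 29.1 3.4 0 155; 0 0 -15 36.4 3.3 0 155; 0 0 -18 43.7 2.9 0 155; 0 0 -20 48.6 2.3 0 155",
)

```text
clock: 20.7
eef_pos: [594.6, 139.2, -13.9]
tcp_rot: [-3.14, 0.0, 1.297]
contact_force: [-5.0, 1.7, 1.3]
opening: 0.393
grasp_force: 2.1
```

step_arm(
  plan="0 0 -3 7.3 -1.2 0 155; 0 0 -6 14.5 -2.7 0 155; 0 0 -9 21.5 -4.5 0 155; 0 0 -12 28.4 -6.6 0 155; 0 0 -15 35.4 -9.3 0 155; 0 0 -15 35.4 -9.3 0 155",
)

```text
clock: 21.3
eef_pos: [631.1, 129.8, -13.7]
tcp_rot: [3.141, -0.0, 1.036]
contact_force: [-0.5, 1.4, 0.0]
opening: 0.391
grasp_force: 0.5
```

```bash
python3 snap.py top t9; python3 - <<'E'
from h import *
p,d,K,T=load("pics/t9.npz")
for b in blobs(masks(p)["red"],3):print(b[:2],cast(b[0],16,K,T)[0].round(1),cast(b[0],0,K,T)[0].round(1))
E
```

```text
[631.1 129.8 -13.7] [ 3.141 -0.     1.036] [-0.5  1.4  0. ]
(array([298.7, 251.7]), np.int32(11)) [575.1 -15.   16. ] [575.9 -14.2   0. ]
(array([309.2, 254.5]), np.int32(29)) [570.  -33.4  16. ] [570.7 -32.9   0. ]
```

About 9° remain.

step_arm(
  plan="0 0 -3 6.7 -2.9 0 155; 0 0 -6 13.3 -6.2 0 155; 0 0 -9 19.6 -9.9 0 155; 0 0 -9 19.6 -9.9 0 155; 0 0 -9 19.6 -9.9 0 155",
)

```text
clock: 21.85
eef_pos: [650.3, 120.0, -13.8]
tcp_rot: [3.141, -0.0, 0.881]
contact_force: [0.2, 0.6, -1.0]
opening: 0.392
grasp_force: 0.2
```

```bash
python3 snap.py top t10; python3 - <<'E'
from h import *
p,d,K,T=load("pics/t10.npz")
for b in blobs(masks(p)["red"],3):print(b[:2],cast(b[0],16,K,T)[0].round(1),cast(b[0],0,K,T)[0].round(1))
E
```

```text
[650.3 120.  -13.8] [ 3.141 -0.     0.881] [ 0.2  0.6 -1. ]
(array([298.1, 252.8]), np.int32(11)) [573.2 -13.9  16. ] [574.  -13.1   0. ]
(array([309. , 254.5]), np.int32(28)) [570. -33.  16.] [570.7 -32.6   0. ]
```

step_arm(
  plan="0 0 1.5 -3 1.5 0 130; 0 0 1.5 -3 1.5 0 130; 0 0 1.5 -3 1.5 20 100; 0 0 1.5 -3 1.5 70 100; 0 0 1.5 -3 1.5 120 100; 0 0 1.5 -28 -36 160 100; 0 0 1.5 -53 -73 164 100; 0 0 1.5 -78 -110 164 100",
)

```text
clock: 22.7
eef_pos: [572.8, 9.2, 152.6]
tcp_rot: [3.138, -0.003, 0.907]
contact_force: [0.2, -0.7, 0.5]
opening: 0.612
grasp_force: 0.0
```

step_arm(
  plan="0 0 0 -24 -36 0 100; 0 0 0 -45 -72 0 100; 0 0 0 -45 -72 0 100; 0 0 0 -45 -72 0 100; 0 0 0 -45 -72 0 100",
)

```text
clock: 23.2
eef_pos: [528.0, -61.6, 150.3]
tcp_rot: [3.141, -0.001, 0.905]
contact_force: [0.7, -0.4, -0.3]
opening: 0.606
grasp_force: 0.0
```

```bash
python3 snap.py wrist w11; python3 - <<'E'
from h import *
p,d,K,T=load("pics/w11.npz");print(T[:3,3])
n=cast([(0,0)],0,K,T)
P=np.array([578.3,.1,0,1]);q=np.linalg.inv(T)@P;uv=(K@(q[:3]/q[2]))[:2];print("nut px",uv)
for b in blobs(masks(p)["red"],3):print(b[:2],cast(b[0],16,K,T)[0].round(1),cast(b[0],0,K,T)[0].round(1))
u,v=uv.round().astype(int);u0,v0=max(u-90,0),max(v-70,0)
cv2.imwrite("pics/w11c.png",cv2.resize(cv2.cvtColor(p,cv2.COLOR_RGB2BGR)[v0:v0+140,u0:u0+180],None,fx=4,fy=4,interpolation=cv2.INTER_CUBIC));print(u0,v0)
E
```

```text
[528.  -61.6 150.3] [ 3.141e+00 -1.000e-03  9.050e-01] [ 0.7 -0.4 -0.3]
[580.61907439   4.88295281 310.07965152]
nut px [311.80694963 116.47543525]
(array([319.3, 134.9]), np.int32(47)) [574.7 -13.5  16. ] [574.4 -14.5   0. ]
(array([330.9, 154. ]), np.int32(148)) [573.1 -30.2  16. ] [572.7 -32.1   0. ]
222 46
```

View pics/w11c.png

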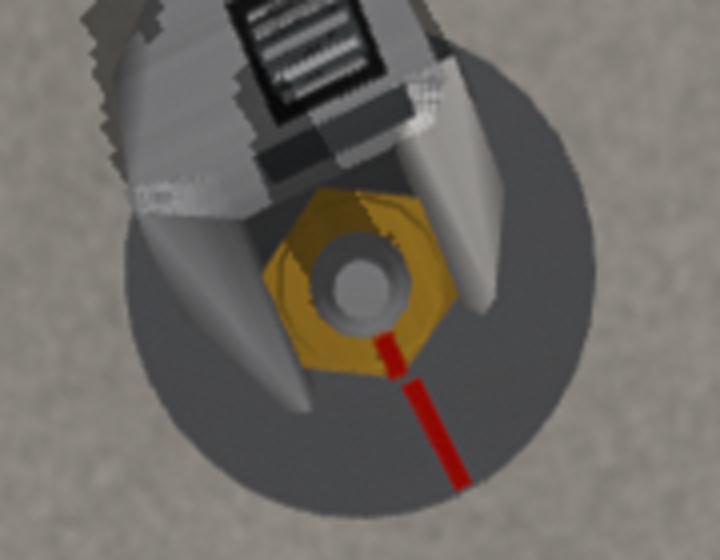

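The crop shows the jaws tight on both flats. The nut's mark near (390,357) lies almost in line with the plate mark from (411,380) to (461,488). I'll put a number on the remaining error.

```bash
python3 - <<'E'
from h import *
p,d,K,T=load("pics/w11.npz");m=masks(p)
br=(m["brass"]|m["red"]);br[:80]=0;br[142:]=0;br[:,:270]=0;br[:,350:]=0
h=cv2.cvtColor(p,cv2.COLOR_RGB2HSV).astype(int);br|=((h[...,0]>10)&(h[...,0]<28)&(h[...,1]>90)&(h[...,2]>40))&(np.indices(br.shape)[0]>80)&(np.indices(br.shape)[0]<145)&(abs(np.indices(br.shape)[1]-312)<35)
hull=cv2.convexHull(np.argwhere(br)[:,::-1].astype(np.int32))
w=cast(hull[:,0],16,K,T)[:,:2].astype(np.float32);hexa=cv2.approxPolyDP(w[:,None],3.,True)[:,0];M=cv2.moments(w[:,None]);c=np.array([M["m10"],M["m01"]])/M["m00"]
print("c",c,"area",M["m00"],"(hex 887)");dd=hexa-c;print(np.c_[np.hypot(*dd.T),np.degrees(np.arctan2(dd[:,1],dd[:,0])),np.degrees(np.arctan2(dd[:,1],dd[:,0]))%60].round(1))
for (b,a,l),z in zip(blobs(m["red"],20),(16,0)):
    q=cast(np.argwhere(l)[:,::-1],z,K,T)[:,:2];e,v=np.linalg.eigh(np.cov(q.T));g=q.mean(0)-c
    print(z,"pca",np.degrees(np.arctan2(v[1,1],v[0,1])).round(1)%180-180,"dir",np.degrees(np.arctan2(g[1],g[0])).round(1),np.hypot(*g).round(1))
E
```

```text
c [ 5.78242185e+02 -3.09660951e-01] area 928.6067304357603 (hex 887)
[[  17.8  -41.9   18.1]
 [  19.3 -100.3   19.7]
 [  18.2 -167.1   12.9]
 [  18.7  136.8   16.8]
 [  18.7   77.6   17.6]
 [  18.5   18.9   18.9]]
16 pca -105.4 dir -104.8 13.7
0 pca -99.9 dir -99.9 32.3
```

The mark stands about 3 to 5° past the plate's mark. That is within tolerance, but close. I'll grip the handle and turn it back about 3.5°.

step_arm(
  plan="0 0 1 24 39 0 100; 0 0 2 47 78 0 100; 0 0 3 70 117 0 100; 0 0 3 93 155 0 100; 0 0 3 113.5 187.5 -40 100; 0 0 3 113.5 187.5 -80 100; 0 0 3 113.5 187.5 -105 100; 0 0 3 113.5 187.5 -105 100",
)

```text
clock: 24.05
eef_pos: [637.8, 126.6, 40.6]
tcp_rot: [-3.136, 0.005, 0.96]
contact_force: [0.1, 0.1, -0.4]
opening: 0.605
grasp_force: 0.0
```

```bash
python3 snap.py wrist w12; python3 - <<'E'
from h import *
p,d,K,T=load("pics/w12.npz")
for c,a,l in blobs(masks(p)["blue"],500):
    q=cast(np.argwhere(l)[:,::-1],12,K,T)[:,:2];e,v=np.linalg.eigh(np.cov(q.T));print(c,a,q.mean(0).round(1),np.degrees(np.arctan2(v[1,1],v[0,1])).round(1))
for c,a,l in blobs(masks(p)["dark"],100):print(c,a,cast(c,12,K,T)[0].round(1))
E
```

```text
[637.8 126.6  40.6] [-3.136  0.005  0.96 ] [ 0.1  0.1 -0.4]
[326.2 274.1] 6609 [644.  120.2] 53.7
[329.2 215.7] 350 [664.7 147.7  12. ]
[310.9 424. ] 46909 [577.8  40.1  12. ]
[336.  414.7] 610 [595.2  37.3  12. ]
[375.1 413. ] 100 [616.1  24.4  12. ]
```

step_arm(
  plan="0 0 -1 0 0 0 100; 0 0 -1 0 0 0 100",
)

```text
clock: 24.3
eef_pos: [642.3, 125.8, 47.2]
tcp_rot: [3.139, -0.002, 0.939]
contact_force: [0.2, -0.5, 0.6]
opening: 0.607
grasp_force: 0.0
```

step_arm(
  plan="0 0 0 3.8 -2.8 -20 100; 0 0 0 3.8 -2.8 -40 100; 0 0 0 3.8 -2.8 -55 100; 0 0 0 3.8 -2.8 -62 100; 0 0 0 3.8 -2.8 -62 100; 0 0 0 3.8 -2.8 -62 150; 0 0 0 3.8 -2.8 -62 150",
  force=20,
)

```text
clock: 25.0
eef_pos: [645.3, 122.8, -15.9]
tcp_rot: [3.141, -0.001, 0.94]
contact_force: [-0.2, -0.3, 0.0]
opening: 0.413
grasp_force: 0.0
```

step_arm(
  plan="0 0 0 0 0 0 210; 0 0 0 0 0 0 210; 0 0 0 0 0 0 210",
  force=20,
)

```text
clock: 25.3
eef_pos: [645.2, 122.8, -16.1]
tcp_rot: [3.141, -0.001, 0.939]
contact_force: [-0.9, 0.1, 6.4]
opening: 0.249
grasp_force: 23.7
```

step_arm(
  plan="0 0 1 -2.1 1.2 0 210; 0 0 2 -4.3 2.3 0 210; 0 0 3 -6.5 3.4 0 210; 0 0 4 -8.7 4.4 0 210; 0 0 4 -8.7 4.4 0 210; 0 0 4 -8.7 4.4 0 210",
)

```text
clock: 25.9
eef_pos: [636.9, 127.2, -16.1]
tcp_rot: [3.14, -0.001, 1.01]
contact_force: [1.9, -0.8, 6.3]
opening: 0.248
grasp_force: 23.8
```

step_arm(
  plan="0 0 0 0 0 0 100; 0 0 0 0 0 0 100; 0 0 0 0 0 20 100; 0 0 0 0 0 70 100; 0 0 0 0 0 120 100; 0 0 0 -25 -40 160 100; 0 0 0 -50 -80 166 100; 0 0 0 -75 -120 166 100",
)

```text
clock: 26.7
eef_pos: [563.6, 10.5, 150.9]
tcp_rot: [3.139, -0.002, 1.011]
contact_force: [0.7, -0.4, 0.2]
opening: 0.605
grasp_force: 0.0
```

step_arm(
  plan="0 0 0 -18 -34 0 100; 0 0 0 -36 -68 0 100; 0 0 0 -36 -68 0 100; 0 0 0 -36 -68 0 100; 0 0 0 -36 -68 0 100",
)

```text
clock: 27.2
eef_pos: [527.9, -56.3, 148.8]
tcp_rot: [-3.142, -0.0, 1.01]
contact_force: [-0.1, 0.7, 0.4]
opening: 0.609
grasp_force: 0.0
```

```bash
python3 snap.py wrist w13; python3 - <<'E'
from h import *
p,d,K,T=load("pics/w13.npz");m=masks(p);c=np.array([578.24,-.31])
for b,a,l in blobs(m["red"],15):
  for z in(16,0):
    q=cast(np.argwhere(l)[:,::-1],z,K,T)[:,:2];e,v=np.linalg.eigh(np.cov(q.T));g=q.mean(0)-c
    print(b,a,z,"pca",np.degrees(np.arctan2(v[1,1],v[0,1])).round(1)%180-180,"dir",np.degrees(np.arctan2(g[1],g[0])).round(1),np.hypot(*g).round(1))
E
```

```text
[527.9 -56.3 148.8] [-3.142 -0.     1.01 ] [-0.1  0.7  0.4]
[333.5 142.2] 46 16 pca -100.5 dir -101.2 13.7
[333.5 142.2] 46 0 pca -100.5 dir -99.6 15.3
[340.9 162.4] 142 16 pca -100.2 dir -100.8 30.0
[340.9 162.4] 142 0 pca -100.2 dir -100.1 32.4
```

The marks now agree within about 1° (nut -100.5 to -101.2°, plate -100.1°). The robot is clear of everything, so I'll hand in.

```bash
python3 -c "
from rig import r
print(r.sign_off())"
```

```text
the job is handed in; nothing more can be done
None
```

The wrench was lined up and closed snug on the nut, and the nut is tightened to within about 1° of the plate's mark (overshot slightly, then turned back about 4°). The wrench was left lying on it, with the arm clear; I handed it in and got no verdict back.

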